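# Sweep the counted caps into the counting tray's trough and close it

## Task

Three loose screw caps lie on the raised platform of the metal counting tray. Sweep all three over the platform's edge into the trough with the fingers, without pinching them or lifting them off the platform, and then fold the trough's lid down until it is fully shut over them. The vial that stands among the caps stays standing in its place, and the other things on the bench are left where they are.

Things in the scene. Friction and masses are not known exactly. Their poses are not given: they have to be found in the camera images.
- tray: fixed metal counting tray, 230 (x) x 195 (y) x 47 mm. Origin: centre of its underside, on the bench. Platform: top 35 mm above the bench, x -111..111, y -94..46 mm; a rim 12 mm above it, 4 mm thick, on its -y, -x and +x sides, open 30 mm wide for a pouring spout in the -x rim at y = -77. The trough lies along its open +y side
- sill (a point): middle of the platform's straight rimless edge over the trough, along the tray's x at tray y = 46.5 mm, z = 35 mm; axes as the tray. A cap drops into the trough when pushed to +y until its centre is past this edge
- trough (a point): centre of the floor of the trough, an open channel: inside x -111..111, y 46.5..92.5 mm of the tray, floor 28 mm below the platform and 7 mm above the bench; axes as the tray
- lid_hinge (a point): middle of the lid's hinge line, which runs along the tray's x on top of the trough's outer wall, at tray y = 99 mm, 37 mm above the bench; axes as the tray
- trough_lid (a joint): angle of the trough's flat steel lid, 222 mm long, 56 mm from hinge to free edge, 2 mm thick. 0 = shut, level with the platform, edge just over the sill. Starts open at 1.65 to 2.0, standing up and leaning outward (tray +y); stop at 2.05. A stiff hinge (0.04 N m) leaves it where it is pushed: it does not fall shut
- lid_edge (a point): middle of the lid's rounded free edge, 54 mm from the hinge line; its y axis points from the free edge to the hinge and its z axis to the face that is on top when shut
- cap_1: a loose black screw cap lying top up: 24 mm across, 12 mm high, ribbed side, 12 g; slides easily when pushed. Origin: centre of its underside
- cap_2: a loose black screw cap lying top up: 24 mm across, 12 mm high, ribbed side, 12 g; slides easily when pushed. Origin: centre of its underside
- cap_3: a loose black screw cap lying top up: 24 mm across, 12 mm high, ribbed side, 12 g; slides easily when pushed. Origin: centre of its underside
- vial: closed glass vial with a black screw cap on it, 28 mm across, 60 mm high in all, standing on the platform. It and the three caps are each in a lane of their own, 52 mm apart along the tray's x (centres at least 40 mm apart along x), so nothing stands between a cap and the trough. Origin: centre of its underside
- vial_behind: a closed glass vial, 28 mm across, 60 mm high, on the bench behind the tray; origin: centre of its underside
- dropper: amber dropper bottle, 34 mm across, 97 mm high, on the bench behind the tray; origin: centre of its underside
- marker: felt marker, 125 x 12 x 14 mm, lying on the bench outside the trough, left of the tray, about 10 cm from the lid's hinge; origin: centre of its underside, y along it
- timer: lab timer, 66 x 66 x 18 mm, lying on the bench to the right of the tray; origin: centre of its underside
- tape: roll of tape, 64 mm across, 19 mm high, lying on the right part of the bench; origin: centre of its underside
There are look-alikes about, which are no part of the job. Leave any yellow look-alike of the vial alone.

How it is judged:
By the outcome, as a careful person would: the job done as asked, in the order asked, and still so for the second after the job is handed in, with the robot touching nothing.
It also fails if it takes over 51 s, if anything falls off the work surface, if the arm or the gripper's body presses on something with over 40 N, if the wrist force passes 120 N, or if a joint passes its speed limit or range.

## Robot

A 7-joint arm with a two-finger parallel gripper is mounted at the origin on a cart in front of the work surface, level with it; the furniture and walls round the work are solid. World frame = base frame: x ahead of the robot, y to its left, z up, the work surface at z = 0. Lengths are in m, angles in degrees, forces in N, time in s.
With the tool pointing down it reaches from about 0.35 to 0.9 m from the base axis. Payload 8.1 kg.
Tool frame: the origin (TCP) lies midway between the tips of the shut fingers; the grasp point (between the pads) lies 19 mm behind it; z points along the fingers, y is the line along which they close (so a half turn about z gives the same grasp; the last joint's range is limited). The gripper opens to 92 mm and grips with 3 to 60 N. Pads are 19 mm wide; open, the fingers measure 130 mm over their backs; the gripper's body (75 mm by 190 mm) begins 47 mm behind the grasp point.
Start: joints at [69.866, 24.895, 1.432, 90.138, -0.665, 64.973, -4.303], TCP at [0.154, -0.606, 0.227] pointing down, gripper open.
Joint ranges: [-149.89, 149.89], [-25.12, 119.58], [-72.63, 75.52], [4.76, 147.25], [-75.54, 255.54], [6.69, 114.76], [-157.13, 157.13]. Speed limits (degrees/s): [127.2, 127.2, 172.46, 172.46, 180, 180, 180].

## Interface

Orientations are given as a 3x3 rotation matrix whose columns are the frame's x, y, z axes.
In Python, from rig import * gives the robot as it stands.
- The arm moves only by the tool play_rows, never from a script. Its argument "series" is a list of rows, each an object of numbers: "dx", "dy", "dz": the shift along the tool's x, y, z each as a share of 5 cm, from -1 to 1; "ax", "ay", "az": the turn, a rotation vector about the tool's x, y, z each as a share of 2 pi rad, from -1 to 1; "fingers": the opening, from 0 (shut) to 1 (fully open). A call has 1 to 10 rows; each row shifts and turns the commanded pose from where the row before left it, along the tool's axes as they then stand; what a row does not reach is not made up. A row lasts 1/10 s, in which the tool goes at most 50 mm and 8.59 degrees, less where a joint would pass 70% of its speed; a pose out of reach is approached as far as the arm can. A call with a number of a shift or a turn outside -1 to 1 is refused whole. A call with a gripper value outside its range is refused whole. The fingers move at their own pace and stop on an object; "squeeze" is the grip in N (left out, the last holds). Time passes only in rows, so rows that do not move let the fingers close. It gives the time, the measured TCP pose, the force, the opening and the grip force at its end, in the units of the state.
- get_state(): the state, without advancing time (a new reading comes with each control period).
- get_image(name): name is "scene" or "top" or "wrist"; returns a dict with "pixels" (480x640x3 uint8, red, green, blue), "camera_matrix" (3x3 intrinsics, pixels), "world_to_cam" (4x4, takes a point from world to camera coordinates); the wrist camera has in their place "mount" (4x4, takes a point from camera to tool coordinates, whose origin is the TCP and whose axes are the flange's). Camera axes: x right, y up, looking along -z (the intrinsics and any distortion apply to the point x, -y, -z); pixel columns grow to the right and rows downward; lengths in m; the calibration is good to about 2 mm. A picture is of the moment at which its call begins: read the wrist's pose just before it. There is no depth.
- hand_in(): hands the job in; it is judged then, once.
Trained networks look in the newest picture that a camera, given by its name, has taken for a name from the list of things; names that differ only in an ending like _2 or _b are one class to them, and where a whole thing is asked for, a point or a joint stands for the part that bears it (a point fixed in the world has none). Each returns a list of dicts, best first, with "score" (0 to 1); they miss things now and then, are a little off and sometimes report something else, mostly with a low value. They report only what shows in the picture. A call takes as long as a camera call. They do not tell look-alikes from the thing itself.
- boxes_of(camera, name): "centre" ([x, y, z] in m, in the coordinates of the camera as it stood for that picture, good to about 4 mm: the middle of the surface that is visible of it).
- mark_of(camera, name): "centre" ([x, y, z] in m, in the coordinates of the camera as it stood for that picture, good to about 4 mm: a listed point, or the origin of a listed thing).
The state is a dict: "clock": time; "q": joint angles; "qvel": joint speeds; "joint_torque": joint torques, N m; "eef_pos": TCP position; "tool_rot": TCP orientation; "contact_force": force on the tool from outside, world axes, zero at the start; "wrist_torque": the same for the moment, N m; "gripper_width": opening from 0.0 (shut) to 1.0 (fully open); "gripper_force": force on a finger pad.
Only numpy, scipy, OpenCV 4.12 (cv2) and the standard library are available. Lean on these libraries where they do the work, as an engineer would, in place of code of your own. Each camera call takes 0.05 s, during which the arm holds its last target. There are 200 camera calls.

## Working session

There is one attempt and no reset: what is moved stays moved. The work goes in short steps, Python scripts to look and compute and a tool call to move; the robot and the scene stay as the last step left them, time stands still between calls to the robot, and variables do not carry over. Pictures are saved under pics/ and viewed, at most 10 in all, crops included, and the job is handed in when it is done.

Besides the shell and the picture viewer there is one more tool, called after ">>>" in YAML: its name, and indented under it one key for each argument. play_rows: Moves the arm, as the interface text tells. Its arguments: {"type":"object","properties":{"series":{"type":"array","items":{"type":"object","properties":{"dx":{"type":"number","minimum":-1,"maximum":1},"dy":{"type":"number","minimum":-1,"maximum":1},"dz":{"type":"number","minimum":-1,"maximum":1},"ax":{"type":"number","minimum":-1,"maximum":1},"ay":{"type":"number","minimum":-1,"maximum":1},"az":{"type":"number","minimum":-1,"maximum":1},"fingers":{"type":"number"}}}},"squeeze":{"type":"number"}},"required":["series"]}

```bash
mkdir -p pics; cat > h.py <<'E'
from rig import *
import numpy as np, cv2
def cam(name):
    s=get_state(); im=get_image(name)
    if name=="wrist":
        T=np.eye(4);T[:3,:3]=s["tool_rot"];T[:3,3]=s["eef_pos"]
        c2w=T@np.array(im["mount"])
    else: c2w=np.linalg.inv(np.array(im["world_to_cam"]))
    return im,c2w
def w(c2w,p): return (c2w@np.r_[p,1])[:3]
def save(im,f): cv2.imwrite("pics/"+f,cv2.cvtColor(im["pixels"],cv2.COLOR_RGB2BGR))
E
python3 - <<'E'
from h import *
np.set_printoptions(precision=3,suppress=True)
s=get_state();print(s["clock"],s["eef_pos"],s["tool_rot"],s["gripper_width"])
for n in ["scene","top"]:
    im,c=cam(n);save(im,n+"1.png")
    print(n,c[:3,3])
    for t in ["tray","sill","trough","lid_hinge","lid_edge","cap_1","vial","vial_behind","dropper","marker","timer"]:
        print(t,[(w(c,d["centre"]).round(3).tolist(),round(d["score"],2)) for d in mark_of(n,t)][:6])
E
```

```text
0.0 [ 0.154 -0.605  0.226] [[ 0.969  0.246 -0.   ]
 [ 0.246 -0.969  0.001]
 [-0.    -0.002 -1.   ]] 1.0005644745358986
scene [-0.138  0.549  0.739]
tray [([0.53, 0.263, 0.005], 0.61)]
sill []
trough [([0.535, 0.334, 0.009], 0.72), ([0.531, 0.308, 0.037], 0.36)]
lid_hinge [([0.535, 0.359, 0.041], 0.68), ([0.457, 0.281, 0.033], 0.62)]
lid_edge [([0.531, 0.372, 0.093], 0.7)]
cap_1 [([0.56, 0.279, 0.033], 0.59), ([0.505, 0.23, 0.034], 0.54), ([0.603, 0.236, 0.034], 0.51)]
vial [([0.37, 0.255, 0.002], 0.74), ([0.458, 0.284, 0.037], 0.69), ([0.531, 0.265, 0.002], 0.4)]
vial_behind [([0.684, 0.317, -0.002], 0.55)]
dropper [([0.701, 0.2, 0.001], 0.68)]
marker [([0.525, 0.508, -0.004], 0.7), ([0.454, 0.282, 0.037], 0.49)]
timer [([0.41, 0.007, -0.0], 0.77), ([0.602, 0.233, 0.034], 0.39), ([0.699, 0.198, -0.002], 0.27)]
top [0.337 0.157 1.158]
tray [([0.538, 0.262, 0.002], 0.91)]
sill [([0.531, 0.308, 0.033], 0.95), ([0.477, -0.214, 0.003], 0.46), ([0.56, 0.275, 0.033], 0.44)]
trough [([0.535, 0.333, 0.009], 0.96)]
lid_hinge [([0.533, 0.363, 0.042], 0.93)]
lid_edge [([0.537, 0.368, 0.089], 0.86)]
cap_1 [([0.604, 0.233, 0.033], 0.53), ([0.562, 0.274, 0.034], 0.5), ([0.506, 0.233, 0.034], 0.47)]
vial [([0.367, 0.257, 0.002], 0.54), ([0.453, 0.284, 0.034], 0.45), ([0.534, 0.335, 0.007], 0.31)]
vial_behind [([0.683, 0.311, -0.001], 0.5)]
dropper [([0.702, 0.204, -0.001], 0.48)]
marker []
timer [([0.412, 0.005, -0.003], 0.84), ([0.537, 0.263, 0.001], 0.74)]
```

View pics/top1.png

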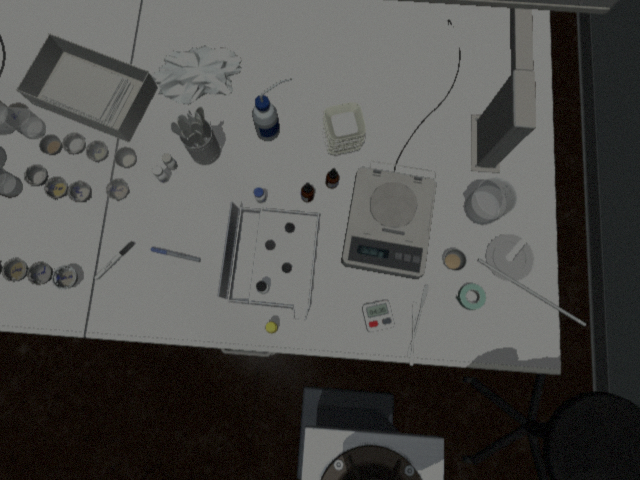

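View pics/scene1.png

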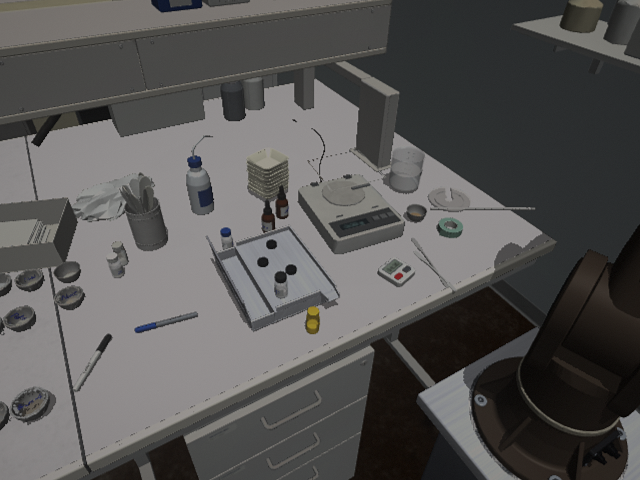

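The top view shows the tray around pixels (220–320, 205–315), with its trough and lid at the left. The caps are at (290,228), (270,245) and (286,268), and the vial at (262,286). The yellow vial at (271,327) is a look-alike. I still need the tray yaw, so I'll enlarge a crop.

```bash
python3 - <<'E'
import cv2
i=cv2.imread("pics/top1.png")[190:330,205:335]
i=cv2.resize(i,None,fx=4.2,fy=4.2,interpolation=cv2.INTER_CUBIC);i=cv2.convertScaleAbs(i,alpha=1.5)
cv2.imwrite("pics/crop1.png",i);print(i.shape)
E
```

```text
(588, 546, 3)
```

View pics/crop1.png

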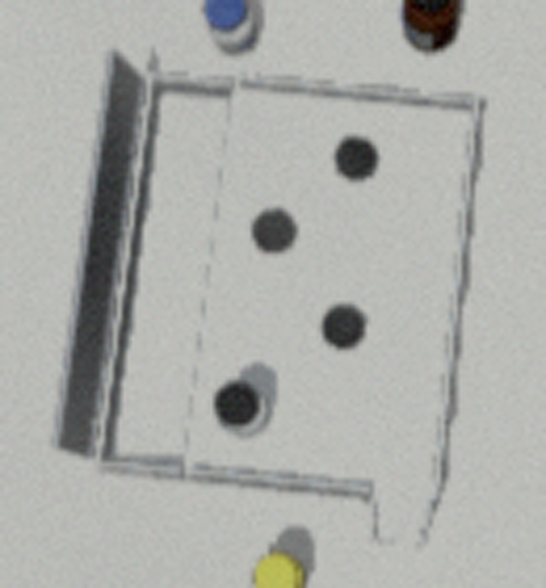

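```bash
cat >> h.py <<'E'
def ray(im,c,u,v,z):
    K=np.array(im["camera_matrix"]); d=np.array([(u-K[0,2])/K[0,0],-(v-K[1,2])/K[1,1],-1])
    D=c[:3,:3]@d; o=c[:3,3]; return o+D*(z-o[2])/D[2]
E
python3 - <<'E'
from h import *
np.set_printoptions(precision=4,suppress=True)
im,c=cam("top")
P=lambda u,v,z: ray(im,c,205+u/4.2-.38,190+v/4.2-.38,z)
for nm,a,b,z in [("sill",(234,82),(186,470),.035),("rimR",(483,100),(442,485),.047),("wall",(156,82),(103,460),.037)]:
    A,B=P(*a,z),P(*b,z);d=A-B;print(nm,A,B,np.linalg.norm(d),np.degrees(np.arctan2(d[1],d[0])),(A+B)/2)
for p,z in [((356,158),.047),((274,231),.047),((344,326),.047),((237,404),.095)]: print(P(*p,z))
s=get_state();print(s["q"],s["tool_rot"])
E
```

```text
sill [0.6478 0.3057 0.035 ] [0.4223 0.3105 0.035 ] 0.22562516996228357 -1.236525177720694 [0.5351 0.3081 0.035 ]
rimR [0.6446 0.1606 0.047 ] [0.4238 0.1674 0.047 ] 0.22086565966019628 -1.7600933829313796 [0.5342 0.164  0.047 ]
wall [0.6439 0.3505 0.037 ] [0.4242 0.357  0.037 ] 0.21983705422069216 -1.683296015991775 [0.534  0.3538 0.037 ]
[0.605  0.2303 0.047 ]
[0.5592 0.273  0.047 ]
[0.508  0.2288 0.047 ]
[0.4545 0.2789 0.095 ]
[69.8657 24.8952  1.4331 90.1361 -0.6642 64.9739 -4.302 ] [[ 0.9692  0.2462 -0.    ]
 [ 0.2462 -0.9692 -0.0001]
 [-0.      0.0001 -1.    ]]
```

The tray's axes lie close to the world axes, with a yaw of about -1.5° and the sill middle at (0.535, 0.308). I'll turn the tool so its x points along tray +y and its y along tray +x.

>>> play_rows:
  series:
    - {"az": -0.0229,"fingers": 0.1}
    - {"az": -0.0229}
    - {"az": -0.0229}
    - {"az": -0.0229}
    - {"az": -0.0229}
    - {"az": -0.0229}
    - {"az": -0.0229}
    - {"az": -0.0229}
    - {"az": -0.0229}
    - {}

```text
invalid input
```

>>> play_rows:
  series:
    - {"dx": 0.5,"dy": 0.7}
    - {"dx": 0.5,"dy": 0.7}
    - {"dx": 0.5,"dy": 0.7}
    - {"dx": 0.5,"dy": 0.7}
    - {"dx": 0.6,"dy": 0.7}
    - {"dx": 0.6,"dy": 0.7}
    - {"dx": 0.7,"dy": 0.7}
    - {"dx": 0.7,"dy": 0.7}
    - {"dx": 0.8,"dy": 0.6}
    - {"dx": 0.8,"dy": 0.4}

```text
invalid input
```

>>> play_rows:
  series:
    - {"dx": 0,"dy": 0,"dz": 0,"ax": 0,"ay": 0,"az": -0.0229,"fingers": 0.1}
    - {"dx": 0,"dy": 0,"dz": 0,"ax": 0,"ay": 0,"az": -0.0229,"fingers": 0.1}
    - {"dx": 0,"dy": 0,"dz": 0,"ax": 0,"ay": 0,"az": -0.0229,"fingers": 0.1}
    - {"dx": 0,"dy": 0,"dz": 0,"ax": 0,"ay": 0,"az": -0.0229,"fingers": 0.1}
    - {"dx": 0,"dy": 0,"dz": 0,"ax": 0,"ay": 0,"az": -0.0229,"fingers": 0.1}
    - {"dx": 0,"dy": 0,"dz": 0,"ax": 0,"ay": 0,"az": -0.0229,"fingers": 0.1}
    - {"dx": 0,"dy": 0,"dz": 0,"ax": 0,"ay": 0,"az": -0.0229,"fingers": 0.1}
    - {"dx": 0,"dy": 0,"dz": 0,"ax": 0,"ay": 0,"az": -0.0229,"fingers": 0.1}
    - {"dx": 0,"dy": 0,"dz": 0,"ax": 0,"ay": 0,"az": -0.0229,"fingers": 0.1}

```text
clock: 2.15
eef_pos: [0.1538, -0.6058, 0.2267]
tool_rot: [[0.021, 1.0, -0.0], [1.0, -0.021, -0.0], [-0.0, -0.0, -1.0]]
contact_force: [0.3, -0.1, 0.2]
gripper_width: 0.263
gripper_force: 0.0
```

>>> play_rows:
  series:
    - {"dx": 0.5,"dy": 0.7,"dz": 0,"ax": 0,"ay": 0,"az": 0,"fingers": 0.1}
    - {"dx": 0.5,"dy": 0.7,"dz": 0,"ax": 0,"ay": 0,"az": 0,"fingers": 0.1}
    - {"dx": 0.5,"dy": 0.7,"dz": 0,"ax": 0,"ay": 0,"az": 0,"fingers": 0.1}
    - {"dx": 0.5,"dy": 0.7,"dz": 0,"ax": 0,"ay": 0,"az": 0,"fingers": 0.1}
    - {"dx": 0.6,"dy": 0.7,"dz": 0,"ax": 0,"ay": 0,"az": 0,"fingers": 0.1}
    - {"dx": 0.6,"dy": 0.7,"dz": 0,"ax": 0,"ay": 0,"az": 0,"fingers": 0.1}
    - {"dx": 0.7,"dy": 0.7,"dz": 0,"ax": 0,"ay": 0,"az": 0,"fingers": 0.1}
    - {"dx": 0.7,"dy": 0.7,"dz": 0,"ax": 0,"ay": 0,"az": 0,"fingers": 0.1}
    - {"dx": 0.8,"dy": 0.6,"dz": 0,"ax": 0,"ay": 0,"az": 0,"fingers": 0.1}
    - {"dx": 0.8,"dy": 0.4,"dz": 0,"ax": 0,"ay": 0,"az": 0,"fingers": 0.1}

```text
clock: 3.15
eef_pos: [0.4942, -0.3028, 0.2268]
tool_rot: [[0.026, 1.0, 0.001], [1.0, -0.026, 0.0], [0.0, 0.001, -1.0]]
contact_force: [0.8, 0.6, -0.1]
gripper_width: 0.101
gripper_force: 0.0
```

>>> play_rows:
  series:
    - {"dx": 0.9,"dy": 0.1,"dz": 0,"ax": 0,"ay": 0,"az": 0,"fingers": 0.1}
    - {"dx": 0.9,"dy": 0.1,"dz": 0,"ax": 0,"ay": 0,"az": 0,"fingers": 0.1}
    - {"dx": 0.9,"dy": 0.1,"dz": 0,"ax": 0,"ay": 0,"az": 0,"fingers": 0.1}
    - {"dx": 0.9,"dy": 0.1,"dz": 0,"ax": 0,"ay": 0,"az": 0,"fingers": 0.1}
    - {"dx": 0.9,"dy": 0.1,"dz": 0,"ax": 0,"ay": 0,"az": 0,"fingers": 0.1}
    - {"dx": 0.9,"dy": 0.1,"dz": 0,"ax": 0,"ay": 0,"az": 0,"fingers": 0.1}
    - {"dx": 0.9,"dy": 0.1,"dz": 0,"ax": 0,"ay": 0,"az": 0,"fingers": 0.1}
    - {"dx": 0.9,"dy": 0.1,"dz": 0,"ax": 0,"ay": 0,"az": 0,"fingers": 0.1}
    - {"dx": 0.8,"dy": 0.1,"dz": 0,"ax": 0,"ay": 0,"az": 0,"fingers": 0.1}
    - {"dx": 0.5,"dy": 0.1,"dz": 0,"ax": 0,"ay": 0,"az": 0,"fingers": 0.1}

```text
clock: 4.15
eef_pos: [0.5534, 0.1226, 0.2271]
tool_rot: [[0.024, 1.0, 0.0], [1.0, -0.024, 0.001], [0.001, 0.0, -1.0]]
contact_force: [-0.4, 0.3, -0.2]
gripper_width: 0.103
gripper_force: 0.0
```

```bash
python3 - <<'E'
from h import *
im,c=cam("wrist");save(im,"wrist1.png")
s=get_state();print(s["clock"],s["eef_pos"],s["q"])
for t in ["tray","sill","lid_hinge","lid_edge","cap_1","vial","dropper"]:
    print(t,[(w(c,d["centre"]).round(3).tolist(),round(d["score"],2)) for d in mark_of("wrist",t)][:5])
E
```

```text
4.2 [0.55375797 0.12646875 0.22716679] [  4.51547064  22.84054135 -31.01756249  96.36344169  12.62472619
  64.186287   -31.19431397]
tray [([0.529, 0.262, 0.004], 0.94)]
sill [([0.563, 0.275, 0.033], 0.4)]
lid_hinge []
lid_edge []
cap_1 [([0.509, 0.232, 0.035], 0.85), ([0.565, 0.272, 0.032], 0.79), ([0.612, 0.232, 0.033], 0.74)]
vial [([0.369, 0.254, 0.002], 0.69), ([0.452, 0.283, 0.033], 0.67)]
dropper [([0.698, 0.2, -0.001], 0.71)]
```

View pics/wrist1.png

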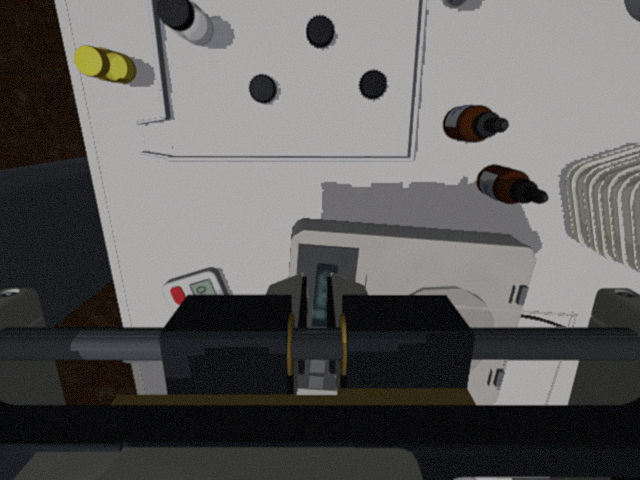

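The wrist view agrees with the top view. The caps show at (373,84), (320,31) and (262,88), and the vial at (185,20) beside the lanes. The first to go is the far cap, at x≈0.606.

>>> play_rows:
  series:
    - {"dx": 0.78,"dy": 0.5,"dz": 0,"ax": 0,"ay": 0,"az": 0,"fingers": 0.1}
    - {"dx": 0.77,"dy": 0.5,"dz": 0,"ax": 0,"ay": 0,"az": 0,"fingers": 0.1}
    - {"dx": 0,"dy": 0,"dz": 0.8,"ax": 0,"ay": 0,"az": 0,"fingers": 0.1}
    - {"dx": 0,"dy": 0,"dz": 0.8,"ax": 0,"ay": 0,"az": 0,"fingers": 0.1}
    - {"dx": 0,"dy": 0,"dz": 0.7,"ax": 0,"ay": 0,"az": 0,"fingers": 0.1}
    - {"dx": 0,"dy": 0,"dz": 0.5,"ax": 0,"ay": 0,"az": 0,"fingers": 0.1}
    - {"dx": 0,"dy": 0,"dz": 0.4,"ax": 0,"ay": 0,"az": 0,"fingers": 0.1}
    - {"dx": 0,"dy": 0,"dz": 0,"ax": 0,"ay": 0,"az": 0,"fingers": 0.1}
    - {"dx": 0,"dy": 0,"dz": 0,"ax": 0,"ay": 0,"az": 0,"fingers": 0.1}

```text
clock: 5.45
eef_pos: [0.606, 0.194, 0.0671]
tool_rot: [[0.028, 1.0, -0.0], [1.0, -0.028, -0.0], [-0.0, -0.0, -1.0]]
contact_force: [0.6, -0.2, 0.9]
gripper_width: 0.098
gripper_force: 0.0
```

>>> play_rows:
  series:
    - {"dx": 0,"dy": 0,"dz": 0.3,"ax": 0,"ay": 0,"az": 0,"fingers": 0.1}
    - {"dx": 0,"dy": 0,"dz": 0.22,"ax": 0,"ay": 0,"az": 0,"fingers": 0.1}
    - {"dx": 0,"dy": 0,"dz": 0,"ax": 0,"ay": 0,"az": 0,"fingers": 0.1}
    - {"dx": 0.15,"dy": 0,"dz": 0,"ax": 0,"ay": 0,"az": 0,"fingers": 0.1}
    - {"dx": 0.15,"dy": 0,"dz": 0,"ax": 0,"ay": 0,"az": 0,"fingers": 0.1}
    - {"dx": 0.15,"dy": 0,"dz": 0,"ax": 0,"ay": 0,"az": 0,"fingers": 0.1}
    - {"dx": 0.15,"dy": 0,"dz": 0,"ax": 0,"ay": 0,"az": 0,"fingers": 0.1}

```text
clock: 6.15
eef_pos: [0.6067, 0.2261, 0.0411]
tool_rot: [[0.026, 1.0, 0.001], [1.0, -0.026, 0.0], [0.001, 0.001, -1.0]]
contact_force: [-0.9, -0.4, 0.2]
gripper_width: 0.102
gripper_force: 0.1
```

>>> play_rows:
  series:
    - {"dx": 0.19,"dy": 0,"dz": 0,"ax": 0,"ay": 0,"az": 0,"fingers": 0.1}
    - {"dx": 0.19,"dy": 0,"dz": 0,"ax": 0,"ay": 0,"az": 0,"fingers": 0.1}
    - {"dx": 0.19,"dy": 0,"dz": 0,"ax": 0,"ay": 0,"az": 0,"fingers": 0.1}
    - {"dx": 0.19,"dy": 0,"dz": 0,"ax": 0,"ay": 0,"az": 0,"fingers": 0.1}
    - {"dx": 0.19,"dy": 0,"dz": 0,"ax": 0,"ay": 0,"az": 0,"fingers": 0.1}
    - {"dx": 0.19,"dy": 0,"dz": 0,"ax": 0,"ay": 0,"az": 0,"fingers": 0.1}
    - {"dx": 0.19,"dy": 0,"dz": 0,"ax": 0,"ay": 0,"az": 0,"fingers": 0.1}
    - {"dx": 0.19,"dy": 0,"dz": 0,"ax": 0,"ay": 0,"az": 0,"fingers": 0.1}
    - {"dx": 0.15,"dy": 0,"dz": 0,"ax": 0,"ay": 0,"az": 0,"fingers": 0.1}
    - {"dx": 0,"dy": 0,"dz": 0,"ax": 0,"ay": 0,"az": 0,"fingers": 0.1}

```text
clock: 7.15
eef_pos: [0.6084, 0.3101, 0.0407]
tool_rot: [[0.026, 1.0, -0.0], [1.0, -0.026, 0.001], [0.001, -0.0, -1.0]]
contact_force: [0.8, 0.5, 0.1]
gripper_width: 0.096
gripper_force: 0.0
```

```bash
python3 - <<'E'
from h import *
print(get_state()["eef_pos"])
for n in ["scene","top"]:
    im,c=cam(n); save(im,n+"2.png")
    print(n,[(w(c,d["centre"]).round(3).tolist(),round(d["score"],2)) for d in mark_of(n,"cap_1")][:5])
E
```

```text
[0.60840337 0.31005311 0.04074818]
scene [([0.56, 0.278, 0.034], 0.59), ([0.502, 0.233, 0.038], 0.55), ([0.605, 0.316, 0.017], 0.51)]
top [([0.561, 0.275, 0.034], 0.65), ([0.51, 0.232, 0.034], 0.6)]
```

>>> play_rows:
  series:
    - {"dx": 0,"dy": 0,"dz": -0.5,"ax": 0,"ay": 0,"az": 0,"fingers": 0.1}
    - {"dx": -0.45,"dy": -0.3,"dz": -0.1,"ax": 0,"ay": 0,"az": 0,"fingers": 0.1}
    - {"dx": -0.45,"dy": -0.31,"dz": 0,"ax": 0,"ay": 0,"az": 0,"fingers": 0.1}
    - {"dx": -0.44,"dy": -0.31,"dz": 0,"ax": 0,"ay": 0,"az": 0,"fingers": 0.1}
    - {"dx": 0,"dy": 0,"dz": 0,"ax": 0,"ay": 0,"az": 0,"fingers": 0.1}
    - {"dx": 0,"dy": 0,"dz": 0,"ax": 0,"ay": 0,"az": 0,"fingers": 0.1}

```text
clock: 7.95
eef_pos: [0.5614, 0.2417, 0.0711]
tool_rot: [[0.029, 1.0, 0.001], [1.0, -0.029, -0.0], [-0.0, 0.001, -1.0]]
contact_force: [1.0, 0.8, 0.0]
gripper_width: 0.102
gripper_force: 0.0
```

```bash
python3 - <<'E'
from h import *
print(get_state()["eef_pos"])
for n in ["wrist","scene"]:
    im,c=cam(n)
    print(n,[(w(c,d["centre"]).round(3).tolist(),round(d["score"],2)) for d in mark_of(n,"cap_1")][:5])
E
```

```text
[0.56142334 0.24165204 0.0710552 ]
wrist [([0.566, 0.276, 0.034], 0.93), ([0.51, 0.236, 0.036], 0.9), ([0.614, 0.314, 0.017], 0.66), ([0.536, 0.31, 0.03], 0.62)]
scene [([0.505, 0.232, 0.033], 0.62), ([0.564, 0.278, 0.034], 0.58), ([0.607, 0.317, 0.018], 0.49)]
```

>>> play_rows:
  series:
    - {"dx": 0,"dy": 0,"dz": 0.35,"ax": 0,"ay": 0,"az": 0,"fingers": 0.1}
    - {"dx": 0,"dy": 0.02,"dz": 0.25,"ax": 0,"ay": 0,"az": 0,"fingers": 0.1}
    - {"dx": 0,"dy": 0,"dz": 0,"ax": 0,"ay": 0,"az": 0,"fingers": 0.1}
    - {"dx": 0.2,"dy": 0,"dz": 0,"ax": 0,"ay": 0,"az": 0,"fingers": 0.1}
    - {"dx": 0.2,"dy": 0,"dz": 0,"ax": 0,"ay": 0,"az": 0,"fingers": 0.1}
    - {"dx": 0.2,"dy": 0,"dz": 0,"ax": 0,"ay": 0,"az": 0,"fingers": 0.1}
    - {"dx": 0.2,"dy": 0,"dz": 0,"ax": 0,"ay": 0,"az": 0,"fingers": 0.1}
    - {"dx": 0.2,"dy": 0,"dz": 0,"ax": 0,"ay": 0,"az": 0,"fingers": 0.1}
    - {"dx": 0.2,"dy": 0,"dz": 0,"ax": 0,"ay": 0,"az": 0,"fingers": 0.1}
    - {"dx": 0.2,"dy": 0,"dz": 0,"ax": 0,"ay": 0,"az": 0,"fingers": 0.1}

```text
clock: 9.15
eef_pos: [0.5639, 0.3134, 0.0407]
tool_rot: [[0.027, 1.0, 0.0], [1.0, -0.027, 0.0], [0.0, 0.0, -1.0]]
contact_force: [1.0, 0.3, -0.4]
gripper_width: 0.104
gripper_force: 0.0
```

>>> play_rows:
  series:
    - {"dx": 0,"dy": 0,"dz": -0.5,"ax": 0,"ay": 0,"az": 0,"fingers": 0.1}
    - {"dx": -0.6,"dy": -0.26,"dz": -0.1,"ax": 0,"ay": 0,"az": 0,"fingers": 0.1}
    - {"dx": -0.6,"dy": -0.27,"dz": 0,"ax": 0,"ay": 0,"az": 0,"fingers": 0.1}
    - {"dx": -0.6,"dy": -0.27,"dz": 0,"ax": 0,"ay": 0,"az": 0,"fingers": 0.1}
    - {"dx": -0.5,"dy": -0.26,"dz": 0,"ax": 0,"ay": 0,"az": 0,"fingers": 0.1}
    - {"dx": 0,"dy": 0,"dz": 0,"ax": 0,"ay": 0,"az": 0,"fingers": 0.1}
    - {"dx": 0,"dy": 0,"dz": 0,"ax": 0,"ay": 0,"az": 0,"fingers": 0.1}

```text
clock: 9.85
eef_pos: [0.5082, 0.1991, 0.0711]
tool_rot: [[0.028, 1.0, 0.001], [1.0, -0.028, 0.0], [0.0, 0.001, -1.0]]
contact_force: [1.0, 0.2, 0.1]
gripper_width: 0.105
gripper_force: 0.0
```

```bash
python3 - <<'E'
from h import *
print(get_state()["eef_pos"])
for n in ["wrist","scene"]:
    im,c=cam(n);save(im,n+"3.png")
    for t in ["cap_1","vial","lid_edge","lid_hinge"]: print(n,t,[(w(c,d["centre"]).round(3).tolist(),round(d["score"],2)) for d in mark_of(n,t)][:5])
E
```

```text
[0.50824329 0.19906788 0.07106744]
wrist cap_1 [([0.614, 0.314, 0.018], 0.72), ([0.568, 0.312, 0.015], 0.66), ([0.51, 0.233, 0.038], 0.64)]
wrist vial [([0.454, 0.281, 0.033], 0.9), ([0.372, 0.256, 0.002], 0.68)]
wrist lid_edge []
wrist lid_hinge []
scene cap_1 [([0.606, 0.316, 0.017], 0.59), ([0.501, 0.232, 0.032], 0.49), ([0.535, 0.362, 0.041], 0.47), ([0.566, 0.318, 0.022], 0.39)]
scene vial [([0.368, 0.256, -0.001], 0.53), ([0.456, 0.282, 0.034], 0.51), ([0.519, 0.507, -0.003], 0.17)]
scene lid_edge [([0.534, 0.371, 0.096], 0.86), ([0.505, 0.232, 0.032], 0.66)]
scene lid_hinge [([0.534, 0.36, 0.041], 0.87), ([0.566, 0.321, 0.019], 0.5)]
```

Two caps are in. Next is the third, with a push of about 113 mm.

>>> play_rows:
  series:
    - {"dx": 0,"dy": 0,"dz": 0.35,"ax": 0,"ay": 0,"az": 0,"fingers": 0.1}
    - {"dx": 0,"dy": 0,"dz": 0.25,"ax": 0,"ay": 0,"az": 0,"fingers": 0.1}
    - {"dx": 0,"dy": 0,"dz": 0,"ax": 0,"ay": 0,"az": 0,"fingers": 0.1}
    - {"dx": 0.2,"dy": 0,"dz": 0,"ax": 0,"ay": 0,"az": 0,"fingers": 0.1}
    - {"dx": 0.2,"dy": 0,"dz": 0,"ax": 0,"ay": 0,"az": 0,"fingers": 0.1}
    - {"dx": 0.2,"dy": 0,"dz": 0,"ax": 0,"ay": 0,"az": 0,"fingers": 0.1}
    - {"dx": 0.2,"dy": 0,"dz": 0,"ax": 0,"ay": 0,"az": 0,"fingers": 0.1}
    - {"dx": 0.2,"dy": 0,"dz": 0,"ax": 0,"ay": 0,"az": 0,"fingers": 0.1}

```text
clock: 11.15
eef_pos: [0.5093, 0.2503, 0.041]
tool_rot: [[0.027, 1.0, 0.0], [1.0, -0.027, 0.0], [0.0, 0.0, -1.0]]
contact_force: [-1.1, 0.4, 0.1]
gripper_width: 0.098
gripper_force: 0.1
```

>>> play_rows:
  series:
    - {"dx": 0.2,"dy": 0,"dz": 0,"ax": 0,"ay": 0,"az": 0,"fingers": 0.1}
    - {"dx": 0.2,"dy": 0,"dz": 0,"ax": 0,"ay": 0,"az": 0,"fingers": 0.1}
    - {"dx": 0.2,"dy": 0,"dz": 0,"ax": 0,"ay": 0,"az": 0,"fingers": 0.1}
    - {"dx": 0.2,"dy": 0,"dz": 0,"ax": 0,"ay": 0,"az": 0,"fingers": 0.1}
    - {"dx": 0.2,"dy": 0,"dz": 0,"ax": 0,"ay": 0,"az": 0,"fingers": 0.1}
    - {"dx": 0.2,"dy": 0,"dz": 0,"ax": 0,"ay": 0,"az": 0,"fingers": 0.1}
    - {"dx": 0.06,"dy": 0,"dz": 0,"ax": 0,"ay": 0,"az": 0,"fingers": 0.1}
    - {"dx": 0,"dy": 0,"dz": 0,"ax": 0,"ay": 0,"az": 0,"fingers": 0.1}

```text
clock: 11.95
eef_pos: [0.5107, 0.3126, 0.0407]
tool_rot: [[0.026, 1.0, -0.0], [1.0, -0.026, 0.0], [0.0, -0.0, -1.0]]
contact_force: [-0.0, -0.0, 0.7]
gripper_width: 0.1
gripper_force: 0.0
```

>>> play_rows:
  series:
    - {"dx": 0,"dy": 0,"dz": -0.7,"ax": 0,"ay": 0,"az": 0,"fingers": 0.1}
    - {"dx": 0,"dy": 0,"dz": -0.9,"ax": 0,"ay": 0,"az": 0,"fingers": 0.1}
    - {"dx": 0,"dy": 0,"dz": -0.7,"ax": 0,"ay": 0,"az": 0,"fingers": 0.1}
    - {"dx": 0.4,"dy": 0.1,"dz": 0,"ax": 0,"ay": 0,"az": 0,"fingers": 0.0}
    - {"dx": 0.5,"dy": 0.11,"dz": 0,"ax": 0,"ay": 0,"az": 0,"fingers": 0.0}
    - {"dx": 0.5,"dy": 0.11,"dz": 0,"ax": 0,"ay": 0,"az": 0,"fingers": 0.0}
    - {"dx": 0.4,"dy": 0.11,"dz": 0,"ax": 0,"ay": 0,"az": 0,"fingers": 0.0}
    - {"dx": 0,"dy": 0,"dz": 0,"ax": 0,"ay": 0,"az": 0,"fingers": 0.0}

```text
clock: 12.75
eef_pos: [0.5345, 0.4037, 0.1555]
tool_rot: [[0.025, 1.0, -0.0], [1.0, -0.025, 0.001], [0.001, -0.0, -1.0]]
contact_force: [0.2, 0.4, 1.3]
gripper_width: 0.004
gripper_force: 0.0
```

```bash
python3 - <<'E'
from h import *
print(get_state()["eef_pos"])
n="scene";im,c=cam(n)
for t in ["cap_1","vial","lid_edge","lid_hinge"]: print(n,t,[(w(c,d["centre"]).round(3).tolist(),round(d["score"],2)) for d in mark_of(n,t)][:5])
i=cv2.cvtColor(im["pixels"],cv2.COLOR_RGB2BGR)[200:350,180:360]
cv2.imwrite("pics/scene4.png",cv2.resize(i,None,fx=4,fy=4,interpolation=cv2.INTER_CUBIC))
E
```

```text
[0.53448827 0.40366337 0.15547217]
scene cap_1 [([0.608, 0.316, 0.018], 0.62), ([0.562, 0.32, 0.02], 0.58), ([0.511, 0.318, 0.018], 0.47)]
scene vial [([0.368, 0.253, 0.006], 0.74), ([0.7, 0.199, -0.005], 0.24)]
scene lid_edge [([0.534, 0.369, 0.094], 0.57)]
scene lid_hinge [([0.534, 0.36, 0.04], 0.95)]
```

View pics/scene4.png

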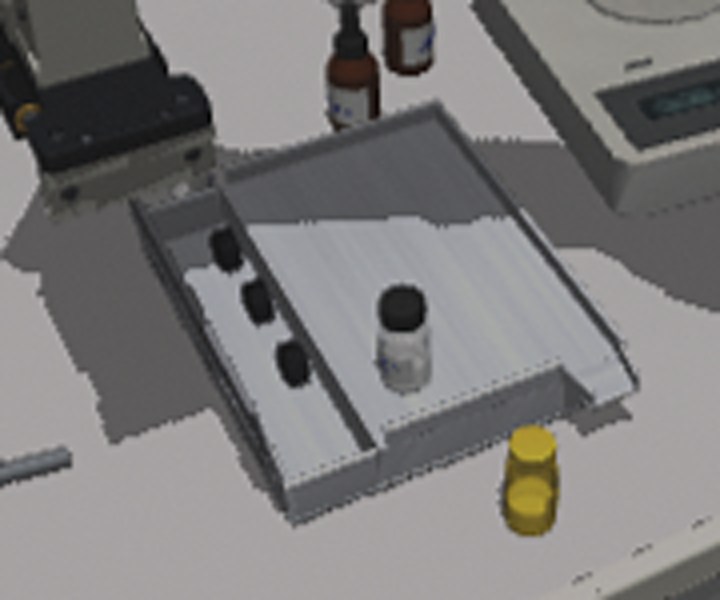

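All three caps are on edge in the trough against the sill wall, at crop pixels (228,250), (258,300) and (293,362). On edge they reach about z=31 mm, below the lid. The vial stands at (403,340). Now I'll go down outside the lid and push it to vertical.

>>> play_rows:
  series:
    - {"dx": 0,"dy": 0.25,"dz": 0.55,"ax": 0,"ay": 0,"az": 0,"fingers": 0.0}
    - {"dx": 0,"dy": 0.25,"dz": 0.6,"ax": 0,"ay": 0,"az": 0,"fingers": 0.0}
    - {"dx": 0,"dy": 0,"dz": 0.45,"ax": 0,"ay": 0,"az": 0,"fingers": 0.0}
    - {"dx": 0,"dy": 0,"dz": 0,"ax": 0,"ay": 0,"az": 0,"fingers": 0.0}
    - {"dx": -0.2,"dy": 0,"dz": 0,"ax": 0,"ay": 0,"az": 0,"fingers": 0.0}
    - {"dx": -0.2,"dy": 0,"dz": 0,"ax": 0,"ay": 0,"az": 0,"fingers": 0.0}
    - {"dx": -0.2,"dy": 0,"dz": 0,"ax": 0,"ay": 0,"az": 0,"fingers": 0.0}
    - {"dx": -0.07,"dy": 0,"dz": 0,"ax": 0,"ay": 0,"az": 0,"fingers": 0.0}
    - {"dx": 0,"dy": 0,"dz": 0,"ax": 0,"ay": 0,"az": 0,"fingers": 0.0}

```text
clock: 13.9
eef_pos: [0.5595, 0.366, 0.0765]
tool_rot: [[0.028, 1.0, 0.001], [1.0, -0.028, -0.0], [-0.0, 0.001, -1.0]]
contact_force: [-0.8, -0.0, 0.5]
gripper_width: 0.004
gripper_force: 0.0
```

>>> play_rows:
  series:
    - {"dx": -0.13,"dy": 0,"dz": 0.035,"ax": 0,"ay": 0,"az": 0,"fingers": 0.0}
    - {"dx": -0.18,"dy": 0,"dz": 0.075,"ax": 0,"ay": 0,"az": 0,"fingers": 0.0}
    - {"dx": -0.16,"dy": 0,"dz": 0.12,"ax": 0,"ay": 0,"az": 0,"fingers": 0.0}
    - {"dx": -0.12,"dy": 0,"dz": 0.16,"ax": 0,"ay": 0,"az": 0,"fingers": 0.0}
    - {"dx": 0,"dy": 0,"dz": 0,"ax": 0,"ay": 0,"az": 0,"fingers": 0.0}

```text
clock: 14.4
eef_pos: [0.5577, 0.3351, 0.0544]
tool_rot: [[0.029, 1.0, -0.002], [1.0, -0.029, -0.003], [-0.003, -0.002, -1.0]]
contact_force: [0.3, 0.1, -0.0]
gripper_width: 0.004
gripper_force: 0.0
```

```bash
python3 - <<'E'
from h import *
s=get_state();print(s["eef_pos"],s["contact_force"])
n="scene";im,c=cam(n)
for t in ["lid_edge","lid_hinge","vial"]: print(n,t,[(w(c,d["centre"]).round(3).tolist(),round(d["score"],2)) for d in mark_of(n,t)][:5])
i=cv2.cvtColor(im["pixels"],cv2.COLOR_RGB2BGR)[200:350,180:360]
cv2.imwrite("pics/scene5.png",cv2.resize(i,None,fx=4,fy=4,interpolation=cv2.INTER_CUBIC))
E
```

```text
[0.55769251 0.33513731 0.05436694] [ 0.32761998  0.07071643 -0.03725287]
scene lid_edge [([0.535, 0.314, 0.061], 0.86)]
scene lid_hinge [([0.537, 0.363, 0.041], 0.9)]
scene vial [([0.454, 0.282, 0.037], 0.9), ([0.367, 0.258, 0.003], 0.55)]
```

View pics/scene5.png

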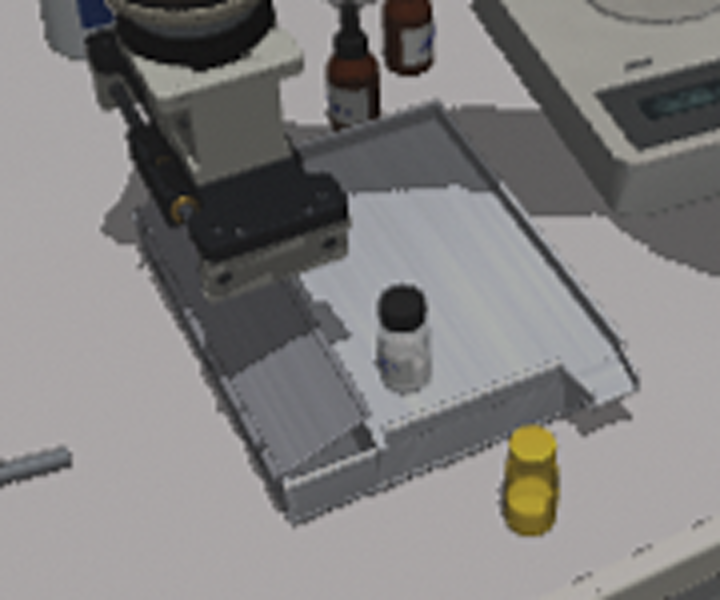

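The lid is coming down and is at about 26°, with its edge at z≈0.061. The vial still stands at (403,340). I'll press the lid the rest of the way.

>>> play_rows:
  series:
    - {"dx": -0.05,"dy": 0,"dz": 0.12,"ax": 0,"ay": 0,"az": 0,"fingers": 0.0}
    - {"dx": -0.03,"dy": 0,"dz": 0.12,"ax": 0,"ay": 0,"az": 0,"fingers": 0.0}
    - {"dx": 0,"dy": 0,"dz": 0.08,"ax": 0,"ay": 0,"az": 0,"fingers": 0.0}
    - {"dx": 0,"dy": 0,"dz": 0,"ax": 0,"ay": 0,"az": 0,"fingers": 0.0}
    - {"dx": 0,"dy": 0,"dz": 0,"ax": 0,"ay": 0,"az": 0,"fingers": 0.0}

```text
clock: 15.1
eef_pos: [0.5578, 0.3336, 0.0399]
tool_rot: [[0.027, 1.0, -0.0], [1.0, -0.027, -0.0], [-0.0, -0.0, -1.0]]
contact_force: [0.2, -0.5, -0.0]
gripper_width: 0.006
gripper_force: 0.0
```

>>> play_rows:
  series:
    - {"dx": 0,"dy": 0,"dz": 0.04,"ax": 0,"ay": 0,"az": 0,"fingers": 0.0}
    - {"dx": 0,"dy": 0,"dz": 0.02,"ax": 0,"ay": 0,"az": 0,"fingers": 0.0}
    - {"dx": 0,"dy": 0,"dz": 0,"ax": 0,"ay": 0,"az": 0,"fingers": 0.0}
    - {"dx": 0,"dy": 0,"dz": 0,"ax": 0,"ay": 0,"az": 0,"fingers": 0.0}

```text
clock: 15.5
eef_pos: [0.5582, 0.3339, 0.0383]
tool_rot: [[0.027, 1.0, 0.001], [1.0, -0.027, 0.0], [0.0, 0.001, -1.0]]
contact_force: [-2.2, -1.8, 9.2]
gripper_width: 0.006
gripper_force: 4.5
```

>>> play_rows:
  series:
    - {"dx": 0,"dy": 0,"dz": 0.02,"ax": 0,"ay": 0,"az": 0,"fingers": 0.0}
    - {"dx": 0,"dy": 0,"dz": 0,"ax": 0,"ay": 0,"az": 0,"fingers": 0.0}
    - {"dx": 0,"dy": 0,"dz": 0,"ax": 0,"ay": 0,"az": 0,"fingers": 0.0}

```text
clock: 15.8
eef_pos: [0.5583, 0.3339, 0.0382]
tool_rot: [[0.027, 1.0, 0.001], [1.0, -0.027, 0.0], [0.0, 0.001, -1.0]]
contact_force: [-5.0, -4.3, 17.7]
gripper_width: 0.004
gripper_force: 8.6
```

The lid is hard against its stop: the force climbs with no further movement. I'll back off upward and check.

>>> play_rows:
  series:
    - {"dx": 0,"dy": 0,"dz": -0.2,"ax": 0,"ay": 0,"az": 0,"fingers": 0.0}
    - {"dx": 0,"dy": 0,"dz": -0.6,"ax": 0,"ay": 0,"az": 0,"fingers": 0.0}
    - {"dx": 0,"dy": 0,"dz": -0.9,"ax": 0,"ay": 0,"az": 0,"fingers": 0.0}
    - {"dx": 0,"dy": 0,"dz": -0.9,"ax": 0,"ay": 0,"az": 0,"fingers": 0.0}
    - {"dx": 0,"dy": 0,"dz": -0.6,"ax": 0,"ay": 0,"az": 0,"fingers": 0.0}
    - {"dx": 0,"dy": 0,"dz": 0,"ax": 0,"ay": 0,"az": 0,"fingers": 0.0}

```text
clock: 16.4
eef_pos: [0.5599, 0.3357, 0.2019]
tool_rot: [[0.027, 1.0, 0.007], [1.0, -0.027, 0.005], [0.005, 0.007, -1.0]]
contact_force: [0.5, 0.3, -0.8]
gripper_width: 0.007
gripper_force: 0.0
```

```bash
python3 - <<'E'
from h import *
s=get_state();print(s["eef_pos"],s["contact_force"])
n="scene";im,c=cam(n)
for t in ["lid_edge","lid_hinge","vial","cap_1","dropper","vial_behind","marker","timer"]: print(n,t,[(w(c,d["centre"]).round(3).tolist(),round(d["score"],2)) for d in mark_of(n,t)][:3])
i=cv2.cvtColor(im["pixels"],cv2.COLOR_RGB2BGR)[200:350,180:360]
cv2.imwrite("pics/scene6.png",cv2.resize(i,None,fx=4,fy=4,interpolation=cv2.INTER_CUBIC))
E
```

```text
[0.55987799 0.3357215  0.20191288] [ 0.45830108  0.26042759 -0.80694485]
scene lid_edge [([0.531, 0.307, 0.04], 0.72)]
scene lid_hinge [([0.538, 0.362, 0.04], 0.63)]
scene vial [([0.368, 0.255, 0.003], 0.6), ([0.456, 0.282, 0.037], 0.59)]
scene cap_1 []
scene dropper [([0.7, 0.198, 0.002], 0.86)]
scene vial_behind [([0.684, 0.314, -0.002], 0.47)]
scene marker [([0.523, 0.508, -0.004], 0.62)]
scene timer [([0.413, 0.01, 0.0], 0.9), ([0.531, 0.31, 0.038], 0.59)]
```

View pics/scene6.png

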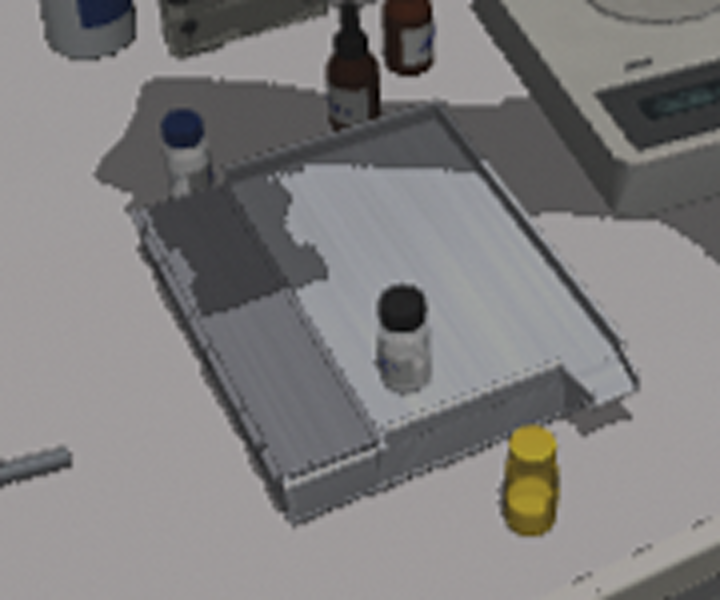

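The lid lies flat along the sill from (235,190) to (380,440), with no caps left on the platform. The vial stands at (403,340) and the other things haven't moved.

```bash
python3 -c "
from rig import *
print(hand_in())"
```

```text
the job is handed in; nothing more can be done
None
```

I swept all three caps into the trough and shut the lid over them; the vial still stands in its place, the other things I checked are where they were, and the job is handed in at about 16.5 s of the 51 s allowed.

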